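# Wedge a marble slab tight in the edging cramp

## Robot

A 6-joint arm with a two-finger parallel gripper is mounted at the origin on the work surface. World frame = base frame: x ahead of the robot, y to its left, z up, the work surface at z = 0. Lengths are in mm, angles in degrees, forces in N, time in s.
With the tool pointing down it reaches from about 350 to 775 mm from the base axis. Payload 7.3 kg.
Tool frame: the origin (TCP) lies between the finger pads; the fingertips stand 19 mm ahead of it and the grasp point (between the pads) is the TCP; z points along the fingers, y is the line along which they close (so a half turn about z gives the same grasp; the last joint's range is limited). The gripper opens to 92 mm and grips with 3 to 60 N. Pads are 19 mm wide; open, the fingers measure 130 mm over their backs; the gripper's body (75 mm by 190 mm) begins 47 mm behind the grasp point.
Start: joints at [67.953, 19.595, 87.324, -0, 73.075, -8.365], TCP at [124.165, 510.124, 245.741] pointing down, gripper open.
Joint ranges: [-145.02, 145.02], [-44.19, 115.74], [2.07, 154.8], [-57.11, 237.11], [16.16, 152.29], [-177.93, 177.93]. Speed limits (degrees/s): [147.25, 147.25, 180, 180, 180, 180].

## Interface

Orientations are given as a 3x3 rotation matrix whose columns are the frame's x, y, z axes.
In Python, from station import r gives the robot as it stands. Calls block until the motion is done:
- r.move_to(position, orientation): joint-space move of the TCP to a pose.
- r.movel(position, attitude=None, feed=150, f_stop=None): straight line of the TCP; attitude=None keeps the orientation; feed is the mean speed in mm/s. With f_stop (N) it stops when the force on the tool has changed by that much, and returns True; else False.
- r.move_joints(angles): joint-space move.
- r.grip(opening, newtons=None): finger opening in mm; newtons is the grip in N (None keeps the last); returns when the fingers have stopped.
- r.dwell(seconds).
- r.ik(position, orientation): joint angles nearest the present ones, or None.
- r.sense(): the state.
- r.capture(name): name is "side" or "top" or "wrist"; returns the picture (420x560x3 uint8, red, green, blue); there is no depth.
- r.camera_model(name): a dict with "vfov" (degrees; the focal length in pixels is half the picture's height over the tangent of half this angle, whatever the lens; pixels are square), "cx", "cy" (the principal point, pixels), "R" (3x3) and "t" (3): a world point X has camera coordinates R X + t; the wrist camera has in their place "mount" (4x4, takes a point from camera to tool coordinates, whose origin is the TCP and whose axes are the flange's). Camera axes: x right, y down, z forward; pixel columns grow to the right and rows downward; lengths in mm; the calibration is good to about 2 mm. A picture is of the moment at which its call begins: read the wrist's pose just before it. camera_model takes no time and is no camera call.
A pose or a line that the arm cannot do raises r.PlanningError and nothing moves.
- r.sign_off(): hands the job in; it is judged then, once.
Trained networks look in the newest picture that a camera, given by its name, has taken for a name from the list of things; names that differ only in an ending like _2 or _b are one class to them, and where a whole thing is asked for, a point or a joint stands for the part that bears it (a point fixed in the world has none). Each returns a list of dicts, best first, with "p" (0 to 1); they miss things now and then, are a little off and sometimes report something else, mostly with a low value. They report only what shows in the picture. A call takes as long as a camera call.
- r.search_frame(camera, query): "position" ([x, y, z] in mm, in world coordinates, good to about 4 mm: the middle of the surface that is visible of it).
- r.silhouettes(camera, query): "pixels" (420x560 bool, what is visible of it).
The state is a dict: "time": time; "qpos": joint angles; "joint_velocities": joint speeds; "effort": joint torques, N m; "ee_pos": TCP position; "orientation": TCP orientation; "contact_force": force on the tool from outside, world axes, zero at the start; "wrist_torque": the same for the moment, N m; "opening": finger opening in mm; "grasp_force": force on a finger pad.
Only numpy, scipy, OpenCV 4.12 (cv2) and the standard library are available. Lean on these libraries where they do the work, as an engineer would, in place of code of your own. Each camera call takes 0.05 s, during which the arm holds its last target. There are 200 camera calls.

## Task

Lock the marble slab in the wooden cramp: take the loose wooden wedge out of its stand, set it thin end down in the slot between slab and sprung cheek with its sloping face towards the cheek, and let go of it. Then pick up the round mallet and tap the wedge down with the flat end of its head, not with the gripper, until the wedge's top is flush with the top of the cheek and the slab is held tight. Finally stand the mallet back upright on its head on the bench, and leave the other things on the bench where they are.

Things in the scene. Friction and masses are not known exactly. Their poses are not given: they have to be found in the camera images.
- cramp: wooden cramp fixed to the bench. Base plate 165 x 130 x 12 mm; origin on the bench under it, z up. Along its x (mm): fixed fence -75 to -55, 110 long, top at z 88; the slab, -54.5 to -24.5; the open slot; the sprung cheek; a fixed end block 39 to 61, top at z 72. The slot runs along y, open at the top and both ends
- slot_mouth (a point): middle of the slot's mouth, level with the cheek's top, 88 mm above the bench; axes as the cramp's, where it lies at x -15.5 mm. At rest the mouth is 17.5 mm wide (slab face 9 mm to -x of here, cheek edge 8.5 mm to +x); the slot narrows downward 1:6 as the cheek's face slopes. The wedge, set in by its own weight, first stands about 39 mm proud of the mouth
- cheek (a joint): how far (m) the sprung cheek has been pushed back along the cramp's +x: 0 at rest, at most 0.012; stiffness 1400 N/m with 1.4 N preload; about 0.006 when the wedge is home. Cheek 90 mm long in y, 22 mm thick at its top, top at z 88. Pushing the wedge home takes about 10 to 20 N downward, growing as it goes; friction then holds it there
- slab: loose grey-white marble slab standing on edge in the cramp against the fence, 30 mm (x) x 110 mm (y) x 76 mm high, 0.6 kg; origin at the centre of its underside (12 mm above the bench); its top is level with the tops of cheek and fence
- wedge: loose light-wood wedge, 40 g, 72 mm high, 36 mm wide (y), thin end down in the stand. Origin: centre of its foot. Foot 12 mm thick (x +-6), top 24 mm (x -6 to +18): the -x face is upright (goes against the slab), the +x face slopes 1:6 (goes to the cheek), so in the slot its axes agree with the cramp's. End faces (y) are parallel, for gripping near the top. Home: foot 16 mm above the bench
- wedge_top (a point): point on the wedge's top face, 72 mm above its foot and 5 mm to its +x, middle of its width
- stand: fixed dark-wood block 60 x 76 mm, 24 mm high, with a loose-fitting pocket in which the wedge stands, foot 4 mm above the bench; about 52 mm of the wedge sticks out. Axes as the wedge's; origin on the bench
- mallet: round wooden carver's mallet standing on the flat end of its head, handle up. Head 64 to 68 mm in diameter, 64 mm high; handle 22 to 28 mm in diameter (26 mm at the grip, from 105 to 145 mm up), top at 160 mm; 0.4 kg. Origin at the centre of the flat end, z up along the handle
- lid: bystander: white plastic lid, 90 mm across, 12 mm high
- tile: bystander: loose marble tile, 80 x 80 x 12 mm
- mug: bystander: white mug, 90 mm high
- jar: bystander: amber glass jar, 100 mm high
- packer: bystander: straight wooden packing piece lying flat, 90 x 30 x 22 mm, not tapered
- spoon: bystander: spoon lying on the bench
- brush: bystander: brush lying on the bench
- offcut: bystander: dark stone offcut, 50 x 50 x 25 mm

How it is judged:
By the outcome, as a careful person would: the job done as asked, in the order asked, and still so for the second after the job is handed in, with the robot touching nothing.
It also fails if it takes over 58 s, if anything falls off the work surface, if the arm or the gripper's body presses on something with over 40 N, if the wrist force passes 120 N, or if a joint passes its speed limit or range.

## Working session

There is one attempt and no reset: what is moved stays moved. The work goes in short steps, each a Python script; the robot and the scene stay as the last script left them, time stands still between calls to the robot, and variables do not carry over. Pictures are saved under pics/ and viewed, at most 10 in all, crops included, and the job is handed in when it is done.

```bash
mkdir -p pics; ls
python3 - <<'E'
from station import r
import cv2,numpy as np
for c in("top","side"):
    im=r.capture(c); cv2.imwrite(f"pics/{c}0.png",im[:,:,::-1])
    for q in("cramp","slab","wedge","stand","mallet","cheek","wedge_top","lid","packer","mug","jar","tile","offcut"):
        for d in r.search_frame(c,q)[:2]: print(c,q,np.round(d["position"]),round(d["p"],2))
    m=r.camera_model(c);print(m)
print(r.camera_model("wrist"),r.sense()["orientation"],r.sense()["time"])
E
```

```text
pics
top cramp [595.  25.  61.] 0.63
top slab [557.  35.  86.] 0.82
top slab [ 690. -384.  101.] 0.67
top stand [ 475. -286.   25.] 0.76
top mallet [482. 303.  68.] 0.87
top cheek [589.  32.  83.] 0.96
top cheek [756. 273.  24.] 0.38
top wedge_top [ 489. -291.   79.] 0.59
top lid [375. -63.  15.] 0.97
top lid [592.  30.  81.] 0.72
top packer [ 710. -255.   18.] 0.64
top mug [670. 396.  44.] 0.75
top jar [ 692. -386.  101.] 0.85
top tile [367.  67.  10.] 0.56
top offcut [754. 274.  25.] 0.81
{'vfov': 48.39924009204926, 'cx': 276.786615129599, 'cy': 202.7066591514206, 'R': array([[ 0.06369788, -0.99795695,  0.00495113],
       [-0.97528485, -0.06330101, -0.21168948],
       [ 0.2115704 ,  0.00865541, -0.97732444]]), 't': array([ -23.84720177,  587.53656805, 1295.04061885])}
side cramp [593. -16.  43.] 0.65
side cramp [494. 295.  62.] 0.32
side slab [556. -15.  85.] 0.77
side wedge [ 488. -301.   66.] 0.64
side stand [ 477. -316.   21.] 0.95
side mallet [495. 294.  61.] 0.57
side mallet [ 492. -299.   66.] 0.5
side cheek [592.  -6.  68.] 0.56
side wedge_top [ 492. -300.   63.] 0.89
side
[... 406 characters left out ...]
2],
       [ 0.12311185,  0.79575253, -0.59297671]]), 't': array([-560.49710854,  129.30700088, 1118.85293288])}
{'vfov': 71.76584624838398, 'cx': 281.9974518213545, 'cy': 213.60169391029038, 'mount': array([[-3.91467193e-04, -9.57311268e-01, -2.89058788e-01,
         7.79260279e+01],
       [ 9.99999410e-01, -8.17688808e-05, -1.08347749e-03,
         7.25521389e-01],
       [ 1.01358920e-03, -2.89059042e-01,  9.57310735e-01,
        -1.39141893e+02],
       [ 0.00000000e+00,  0.00000000e+00,  0.00000000e+00,
         1.00000000e+00]])} [[-9.71616320e-01  2.36562312e-01  1.12091901e-05]
 [ 2.36562312e-01  9.71616318e-01  4.54915155e-05]
 [-1.29453901e-07  4.68519707e-05 -9.99999999e-01]] 1.4
```

View pics/top0.png

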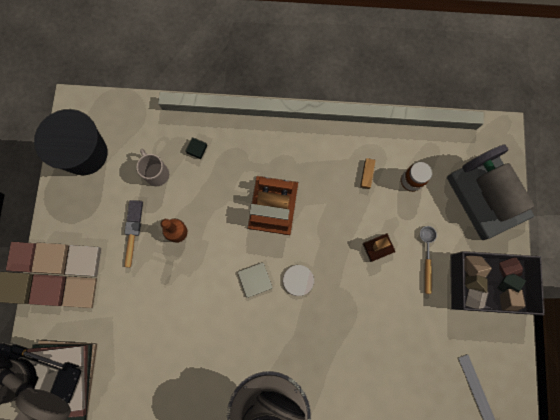

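View pics/side0.png

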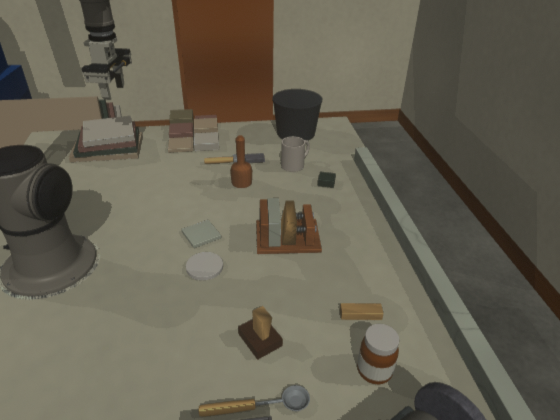

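```bash
cat > h.py <<'E'
from station import r
import numpy as np, cv2
def Rz(a): # tool down, tool y along world angle a+90 (a: yaw of the object's x; tool x = -object x)
    c,s=np.cos(np.radians(a)),np.sin(np.radians(a)); return np.array([[-c,-s,0],[-s,c,0],[0,0,-1.]])
def wristP():
    s=r.sense(); m=r.camera_model("wrist"); T=np.eye(4);T[:3,:3]=s["orientation"];T[:3,3]=s["ee_pos"]
    W=np.linalg.inv(T@m["mount"]); f=210/np.tan(np.radians(m["vfov"]/2))
    return np.array([[f,0,m["cx"]],[0,f,m["cy"]],[0,0,1]])@W[:3]
def fixP(c):
    m=r.camera_model(c); f=210/np.tan(np.radians(m["vfov"]/2))
    return np.array([[f,0,m["cx"]],[0,f,m["cy"]],[0,0,1]])@np.c_[m["R"],m["t"]]
def shot(n):
    P=wristP(); im=r.capture("wrist"); np.save(f"pics/{n}.npy",P); cv2.imwrite(f"pics/{n}.png",im[:,:,::-1]); return P
def tri(Ps,uvs):
    A=np.vstack([[u*P[2]-P[0],v*P[2]-P[1]] for P,(u,v) in zip(Ps,uvs)])
    X=np.linalg.svd(A/np.linalg.norm(A,axis=1)[:,None])[2][-1]; return X[:3]/X[3]
E
python3 - <<'E'
from h import *
for n,c,z in(("mal",(488,298),290),("cr",(578,12),215),("st",(482,-300),190)):
    for i,dy in enumerate((45,-45)):
        r.move_to([c[0],c[1]+dy,z],Rz(0)); r.dwell(.15); shot(f"{n}{i}")
        for q in {"mal":["mallet"],"cr":["slab","cheek","cramp"],"st":["wedge","stand","wedge_top"]}[n]:
            d=r.search_frame("wrist",q)[:1]
            if d: print(n,i,q,np.round(d[0]["position"],1),round(d[0]["p"],2))
            s=r.silhouettes("wrist",q)[:1]
            if s: np.save(f"pics/{n}{i}_{q}_m.npy",s[0]["pixels"]); print(s[0]["p"],s[0]["pixels"].sum())
    print(r.sense()["time"])
a=[cv2.imread(f"pics/{n}{i}.png") for n in("cr","st") for i in(0,1)]
cv2.imwrite("pics/cr_st.png",cv2.resize(np.vstack([np.hstack(a[:2]),np.hstack(a[2:])]),(800,600),interpolation=cv2.INTER_AREA))
E
```

```text
mal 0 mallet [479.4 309.9  64. ] 0.59
0.62 2385
mal 1 mallet [479.4 300.5  65. ] 0.58
0.6 2484
3.9417
cr 0 slab [553.8  33.   86.2] 0.91
0.59 3697
cr 0 cheek [593.2  23.9  91.3] 0.66
0.79 3498
cr 0 cramp [588.6  26.4  73. ] 0.94
0.87 11536
cr 1 slab [554.5  31.3  85.2] 0.72
0.62 3880
cr 1 cheek [592.3  23.4  87.1] 0.63
0.81 3551
cr 1 cramp [ 6.679e+02 -2.583e+02 -2.000e-01] 0.72
0.68 3625
6.3
st 0 wedge [ 484.9 -290.4   80.2] 0.81
0.55 1480
st 0 stand [ 471.  -287.7   23. ] 0.93
0.69 2609
st 0 wedge_top [ 487.1 -292.4   77.5] 0.68
0.59 1563
st 1 wedge [ 485.4 -295.6   78.7] 0.69
0.87 1559
st 1 stand [ 474.1 -301.4   23.9] 0.95
0.62 2862
st 1 wedge_top [ 488.5 -294.1   77.2] 0.86
0.88 1643
8.7083
```

View pics/cr_st.png

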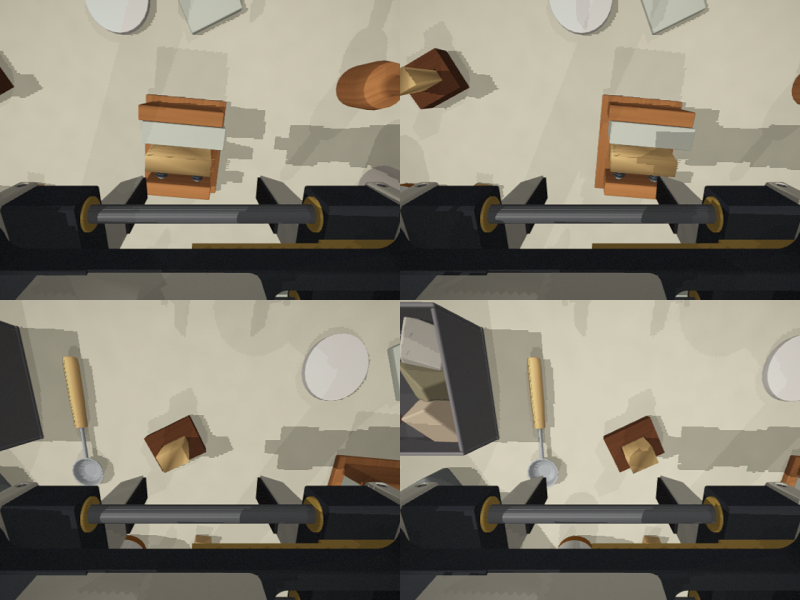

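Run:
```python
import cv2,numpy as np
o=[]
for n,x,y,w in(("cr0",155,125,200),("cr1",250,125,200),("st0",199,160,100),("st1",279,160,100)):
    c=cv2.imread(f"pics/{n}.png")[y:y+w*3//4,x:x+w]; o.append(cv2.resize(c,(400,300),interpolation=cv2.INTER_CUBIC))
cv2.imwrite("pics/zoom.png",np.vstack([np.hstack(o[:2]),np.hstack(o[2:])]))
```

```text
(no output)
```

View pics/zoom.png

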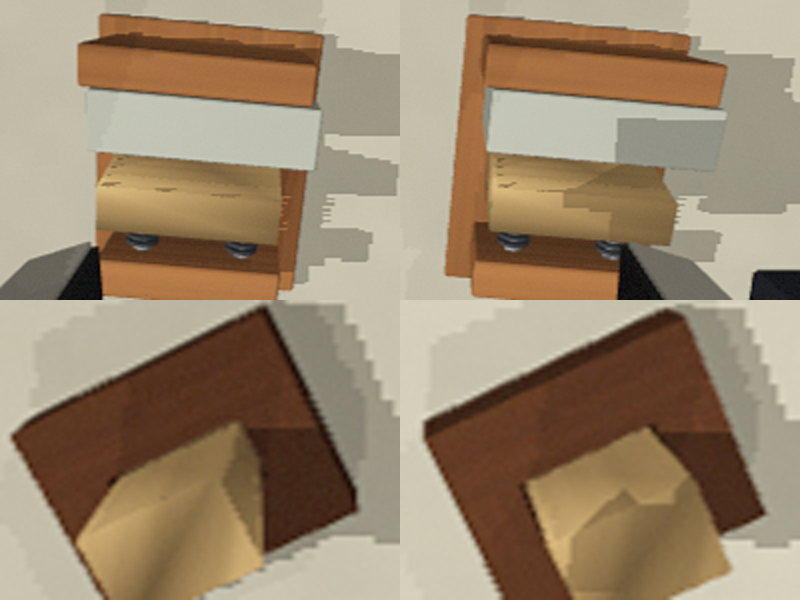

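```bash
cat > fit.py <<'E'
from h import *
from scipy.optimize import minimize
def proj(P,X):
    h=np.c_[X,np.ones(len(X))]@P.T; return h[:,:2]/h[:,2:]
def place(V,p):
    c,s=np.cos(np.radians(p[3])),np.sin(np.radians(p[3])); return V@np.array([[c,s,0],[-s,c,0],[0,0,1]])+p[:3]
def hull(P,X,S=4):
    m=np.zeros((420*S,560*S),np.uint8); cv2.fillConvexPoly(m,cv2.convexHull(np.round((proj(P,X)+.5)*S).astype(np.int32)),1)
    return cv2.resize(m.astype(np.float32),(560,420),interpolation=cv2.INTER_AREA)
def fit(V,Ps,Ms,p0):
    def cost(p):
        return np.mean([1-np.minimum(h:=hull(P,place(V,p)),M).sum()/np.maximum(h,M).sum() for P,M in zip(Ps,Ms)])
    q=minimize(cost,p0,method="Nelder-Mead",options=dict(initial_simplex=np.vstack([p0]+[np.array(p0)+d for d in np.diag([8,8,6,12.])]),xatol=.05,fatol=1e-5))
    return q.x,q.fun
box=lambda x0,x1,y0,y1,z0,z1:np.array([[x,y,z] for x in(x0,x1) for y in(y0,y1) for z in(z0,z1)],float)
WEDGE=np.array([[x,y,z] for y in(-18,18) for x,z in((-6,20),(-6,72),(6+20/6,20),(18,72))],float)
E
python3 - <<'E'
from fit import *
L=lambda n:[np.load(f"pics/{n}{i}.npy") for i in(0,1)]
M=lambda n,q:[np.load(f"pics/{n}{i}_{q}_m.npy").astype(np.float32) for i in(0,1)]
for q in("wedge","wedge_top"):
    for y in(27,207):
        s=1 if y<90 else -1
        p,c=fit(WEDGE,L("st"),M("st",q),[483-4*s,-295-2*s,4,y]); print(q,np.round(p,1),round(c,3))
pc=fit(box(-15,15,-55,55,70,76),L("cr"),M("cr","slab"),[554,33,12,-5]);print("slab",np.round(pc[0],1),pc[1])
P=L("cr"); S=[(155,125,2),(250,125,2)]
pick={"slabTL":((86,88),(93,90)),"slabTR":((322,110),(327,110)),"slabBR":((318,170),(321,170)),"slabBL":((88,150),(89,152)),
"chTL":((98,184),(90,186)),"chTR":((282,196),(268,196)),"chBR":((280,244),(270,245)),"chBL":((97,231),(90,233))}
for k,v in pick.items(): print(k,np.round(tri(P,[(x0+a/f-.25,y0+b/f-.25) for (a,b),(x0,y0,f) in zip(v,S)]),1))
P=L("st"); 
for k,v in {"stL":((12,437),(25,437)),"stT":((265,308),(287,318)),"stR":((355,510),(365,515))}.items():
    print(k,np.round(tri(P,[(x0+a/4-.4,160+b/4-.4) for (a,b),x0 in zip(v,(199,279))]),1))
P=L("mal");ms=M("mal","mallet")
for i in(0,1): print("mal bbox",[ (f(v)) for v in np.nonzero(ms[i]) for f in(np.min,np.max)])
a=[cv2.imread(f"pics/mal{i}.png") for i in(0,1)]
a=[np.where((m>0)[...,None],a_//2+[0,0,100],a_).astype(np.uint8) for a_,m in zip(a,ms)]
cv2.imwrite("pics/mal.png",cv2.resize(np.hstack(a),(800,300),interpolation=cv2.INTER_AREA))
E
```

```text
wedge [ 485.  -294.2    2.5   25.4] 0.041
wedge [ 493.6 -290.4    6.4  203.7] 0.223
wedge_top [ 484.2 -294.6    5.5   26.1] 0.048
wedge_top [ 493.  -290.5    8.5  203.2] 0.225
slab [557.8  33.9  11.   -4.8] 0.039309024810791016
slabTL [538.5 -18.7  87. ]
slabTR [548.2  90.5  86.1]
slabBR [575.8  89.   91.4]
slabBL [567.8 -20.1  87.1]
chTL [587.4 -19.   78.7]
chTR [596.   73.3  70. ]
chBR [617.4  72.   83.3]
chBL [609.3 -19.1  86.8]
stL [ 553.  -340.5   45.4]
stT [ 517.6 -271.5   43.5]
stR [ 574.  -247.4   48.6]
mal bbox [np.int64(164), np.int64(227), np.int64(231), np.int64(280)]
mal bbox [np.int64(163), np.int64(227), np.int64(297), np.int64(350)]
```

View pics/mal.png

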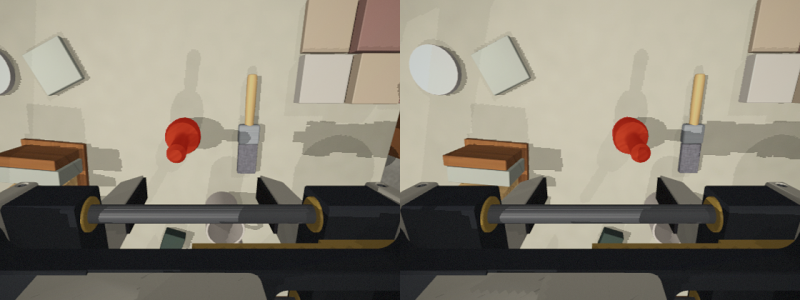

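Run:
```python
from fit import *
L=lambda n:[np.load(f"pics/{n}{i}.npy") for i in(0,1)]
P=L("st")
for k,v in {"stL":((12,137),(25,137)),"stT":((265,8),(287,18)),"stR":((355,210),(365,215))}.items():
    print(k,np.round(tri(P,[(x0+a/4-.4,160+b/4-.4) for (a,b),x0 in zip(v,(199,279))]),1))
def back(P,uv,z):
    A=np.array([uv[0]*P[2]-P[0],uv[1]*P[2]-P[1]]); return np.linalg.solve(A[:,:2],-A[:,2]*z-A[:,3])
P=L("cr"); S=[(155,125,2),(250,125,2)]
R=np.array([[np.cos(t:=np.radians(-4.8)),-np.sin(t)],[np.sin(t),np.cos(t)]])
for k,v in {"chTL":((98,184),(90,186)),"chTR":((282,196),(268,196)),"chBR":((280,244),(270,245)),"chBL":((97,231),(90,233)),
 "fenTL":((78,43),(87,43)),"fenTR":((318,66),(327,66)),"fenBL":((78,83),(88,83)),"fenBR":((314,105),(322,107)),
 "slTL":((86,88),(93,90)),"slTR":((322,110),(327,110)),"slBR":((318,170),(321,170)),"slBL":((88,150),(89,152))}.items():
    X=[back(p,(x0+a/f-.25,y0+b/f-.25),88) for p,(a,b),(x0,y0,f) in zip(P,v,S)]
    print(k,[np.round(R.T@(x-[581.6,31.9]),1) for x in X])
def cyl(x,y,z0,z1,r0,r1):
    t=np.linspace(0,2*np.pi,40); return np.vstack([np.c_[x+r_*np.cos(t),y+r_*np.sin(t),0*t+z] for r_,z in((r0,z0),(r1,z1))])
Ps=L("mal");Ms=[np.load(f"pics/mal{i}_mallet_m.npy").astype(np.float32) for i in(0,1)]
def cost(p):
    o=0
    for P,M in zip(Ps,Ms):
        h=np.maximum(hull(P,cyl(p[0],p[1],p[2],64+p[2],33,33)),hull(P,cyl(p[0],p[1],64+p[2],160+p[2],12,13))); o+=1-np.minimum(h,M).sum()/np.maximum(h,M).sum()
    return o/2
q=minimize(cost,[485,302,0],method="Nelder-Mead",options=dict(initial_simplex=[[485,302,0],[495,302,0],[485,310,0],[485,302,8]]));print("mallet",q.x,q.fun)
```

```text
stL [ 475.1 -340.5   22.2]
stT [ 441.8 -271.6   21.1]
stR [ 495.3 -247.6   25.3]
chTL [array([  6.7, -47.9]), array([  7.4, -50.9])]
chTR [array([ 5.2, 41.1]), array([ 5.2, 35.3])]
chBR [array([30.3, 42.6]), array([30.4, 41. ])]
chBL [array([ 31.2, -48.2]), array([ 31.6, -48.6])]
fenTL [array([-59.1, -57.3]), array([-59.3, -58.8])]
fenTR [array([-58.2,  51.2]), array([-58.4,  50.4])]
fenBL [array([-41.2, -57.4]), array([-41.6, -56.6])]
fenBR [array([-40.3,  51.4]), array([-39.8,  52.1])]
slTL [array([-39.2, -53.7]), array([-38.6, -54. ])]
slTR [array([-38.3,  55.4]), array([-38.6,  54.7])]
slBR [array([-9.4, 56.9]), array([-9.9, 58. ])]
slBL [array([ -9.8, -52.7]), array([ -9.4, -53. ])]
mallet [494.72366414 308.45651269  -7.38075814] 0.06373375654220581
```

```bash
cat >> h.py <<'E'
CY=-4.8; M0=np.array([581.4,28.9])
def mouth(dx,dy=0):
    t=np.radians(CY); return M0+[dx*np.cos(t)-dy*np.sin(t),dx*np.sin(t)+dy*np.cos(t)]
E
python3 - <<'E'
from h import *
t=np.radians(25.5); o=np.array([484.9,-294.2]); g=o+5*np.array([np.cos(t),np.sin(t)])
r.grip(70); r.move_to([*g,115],Rz(25.5)); r.movel([*g,62],feed=120)
r.grip(30,15); s=r.sense(); print(s["opening"],s["grasp_force"],s["contact_force"])
assert 33<s["opening"]<39
r.movel([*g,165],feed=120); s=r.sense(); print(s["opening"],s["contact_force"],s["time"])
r.move_to([*mouth(4.6),165],Rz(CY)); r.dwell(.2)
# foot = tcp-58
print(r.movel([*mouth(4.6),88+58+3],feed=80,f_stop=5))
hit=r.movel([*mouth(2.3),88+58-31],feed=25,f_stop=4); s=r.sense(); print(hit,s["ee_pos"],s["contact_force"],s["opening"],s["time"])
E
```

```text
36.13543146638859 15.000040949089453 [ 0.13833867 -0.27741386  1.49522581]
36.22694383105197 [-0.67107166  0.08402129 -1.02824929] 11.9917
False
False [583.49132293  28.73842775 114.93214983] [-2.00518413  1.2672729   0.19120589] 35.77929891962208 15.325
```

Run:
```python
from h import *
r.grip(60); p=r.sense()["ee_pos"]; r.movel([p[0],p[1],p[2]+70],feed=150); 
r.movel([p[0]-20,p[1]+45,245],feed=200); r.dwell(.15)
P=shot("w0"); im=cv2.imread("pics/w0.png")
print([ (np.round(d["position"],1),d["p"]) for d in r.search_frame("wrist","wedge_top")[:1]])
c=P@[*mouth(0),100,1]; u,v=(c[:2]/c[2]).astype(int); print(u,v,r.sense()["time"])
c=im[max(0,v-75):v+75,max(0,u-100):u+100]; cv2.imwrite("pics/w0c.png",cv2.resize(c,None,fx=3,fy=3,interpolation=cv2.INTER_CUBIC))
```

```text
[(array([580.8,  30.1, 130.2]), 0.81)]
240 227 17.35
```

View pics/w0c.png

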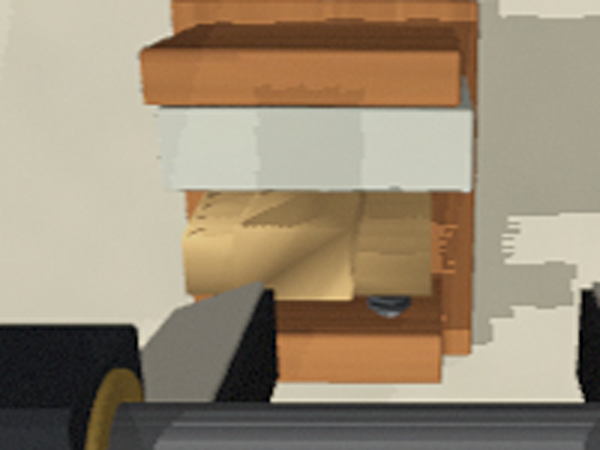

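```bash
cat > mf.py <<'E'
from fit import *
def cyl(x,y,z0,z1,r0,r1):
    t=np.linspace(0,2*np.pi,40); return np.vstack([np.c_[x+r_*np.cos(t),y+r_*np.sin(t),0*t+z] for r_,z in((r0,z0),(r1,z1))])
def mfit(Ps,Ms,p0=(485,303)):
    def cost(p):
        o=[]
        for P,M in zip(Ps,Ms):
            h=np.maximum(hull(P,cyl(p[0],p[1],0,64,33,33)),hull(P,cyl(p[0],p[1],64,160,12,13))); o.append(1-np.minimum(h,M).sum()/np.maximum(h,M).sum())
        return np.mean(o)
    p0=np.array(p0,float)
    q=minimize(cost,p0,method="Nelder-Mead",options=dict(initial_simplex=[p0,p0+[8,0],p0+[0,8]])); return q.x,q.fun
E
python3 - <<'E'
from mf import *
L=[np.load(f"pics/mal{i}.npy") for i in(0,1)];M=[np.load(f"pics/mal{i}_mallet_m.npy").astype(np.float32) for i in(0,1)]
for s in (slice(0,2),slice(0,1),slice(1,2)): print(mfit(L[s],M[s]))
r.move_to([475,303,285],Rz(0)); r.dwell(.15); P=shot("m2"); s=r.silhouettes("wrist","mallet")
if s:
    m=s[0]["pixels"].astype(np.float32); print(s[0]["p"],mfit([P],[m])); 
    ys,xs=np.nonzero(m); im=cv2.imread("pics/m2.png"); im[m>0]=im[m>0]//2+np.array([0,0,100],np.uint8)
    for p,col in(((*mfit(L,M)[0],),(255,0,0)),((*mfit([P],[m])[0],),(0,255,0))):
        for Y in(cyl(*p,0,64,33,33),cyl(*p,64,160,12,13)): cv2.polylines(im,[cv2.convexHull(np.round(proj(P,Y)).astype(np.int32))],1,col)
    u,v=int(xs.mean()),int(ys.mean()); cv2.imwrite("pics/m2c.png",cv2.resize(im[max(0,v-75):v+75,u-100:u+100],None,fx=3,fy=3))
print(r.sense()["time"])
E
```

```text
(array([493.23850035, 308.28058986]), np.float64(0.08399215340614319))
(array([492.66278172, 308.94649172]), np.float64(0.0797034502029419))
(array([492.5193996 , 307.35494295]), np.float64(0.0783504843711853))
0.68 (array([492.74844593, 307.69266888]), np.float64(0.09201490879058838))
18.5833
```

View pics/m2c.png

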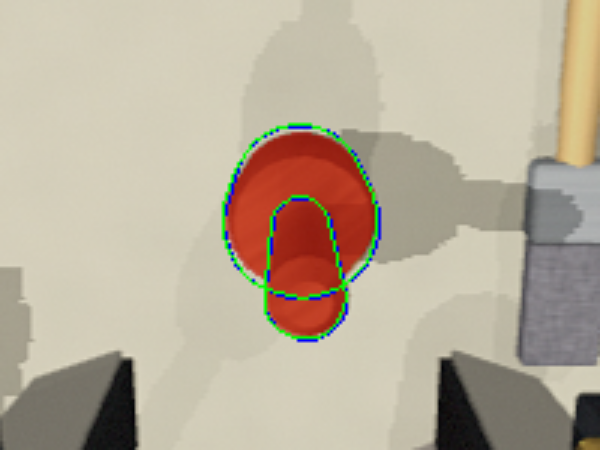

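Run:
```python
from h import *
m=[492.7,307.9]
r.movel([*m,190],Rz(0),feed=200); r.movel([*m,125],feed=110)
r.grip(15,60); s=r.sense(); print(s["opening"],s["grasp_force"],s["ee_pos"]); assert 22<s["opening"]<29
h0=s["ee_pos"][2]
r.movel([*m,305],feed=200); s=r.sense(); print("lift",s["contact_force"],s["opening"],s["time"])
q=mouth(2)
r.move_to([*q,310],Rz(CY)); r.dwell(.1)
r.movel([*q,h0+133],feed=180,f_stop=20)
for b in(115,103,93):
    hit=r.movel([*q,h0+b],feed=60,f_stop=50); s=r.sense(); print(b,hit,np.round(s["ee_pos"][2]-h0,1),np.round(s["contact_force"],1),s["opening"],s["time"])
    r.movel([*q,s["ee_pos"][2]+10],feed=150)
```

```text
25.51272479578919 59.99356985092163 [492.75439057 307.9969636  125.0701332 ]
lift [-0.73854916 -0.58162242 -5.20294314] 25.13479035215878 21.6583
115 False 114.7 [ 0.1 -0.3 -5.3] 25.10924589158063 23.775
103 False 102.0 [-0.3 -0.6 -5.5] 25.43554795342541 24.5333
93 False 92.2 [ 0.9 -0.7 -3.4] 25.0785595406859 25.25
```

Run:
```python
from h import *
q=mouth(2); print(r.sense()["ee_pos"],q)
a=r.capture("side"); b=r.capture("wrist")
c=cv2.resize(a[130:265,180:360],(400,300),interpolation=cv2.INTER_CUBIC); d=cv2.resize(b,(400,300))
cv2.imwrite("pics/tap.png",np.hstack([c,d])[:,:,::-1])
for n in("side","wrist"):
  for k in("wedge_top","mallet"): print(n,k,[(np.round(x["position"],1),round(x["p"],2)) for x in r.search_frame(n,k)[:2]])
```

```text
[583.43799181  28.74271031 227.36307882] [583.39298572  28.73264431]
side wedge_top []
side mallet [(array([584. ,   9.4, 157.8]), 0.89), (array([497.2, 433.7,  18.3]), 0.66)]
wrist wedge_top []
wrist mallet [(array([569.3,  24.1, 169.8]), 0.65)]
```

View pics/tap.png

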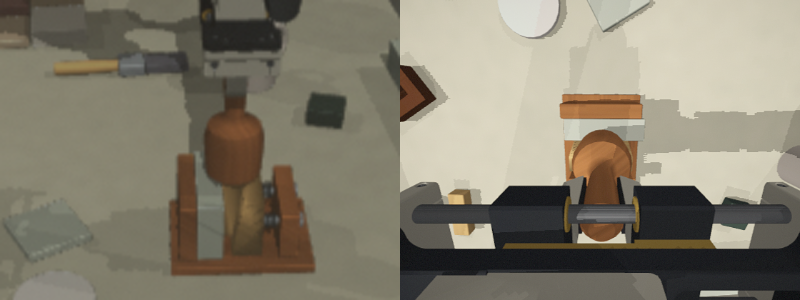

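Run:
```python
from h import *
q=mouth(2); h0=125.07
for b in(89,84):
    hit=r.movel([*q,h0+b],feed=40,f_stop=40); s=r.sense(); print(b,hit,np.round(s["ee_pos"]-[0,0,h0],1),np.round(s["contact_force"],1),np.round(s["wrist_torque"],2),s["time"])
    if b>84: r.movel([*q,h0+100],feed=150)
r.movel([*q,305],feed=200); r.move_to([475,60,310],Rz(CY)); r.dwell(.1); 
a=r.capture("side"); b=r.capture("top")
for n in("side","top"):
  for k in("wedge_top","cheek"): print(n,k,[(np.round(x["position"],1),round(x["p"],2)) for x in r.search_frame(n,k)[:1]])
c=cv2.resize(a[180:270,240:340],(400,360),interpolation=cv2.INTER_CUBIC); d=cv2.resize(b[165:246,230:320],(400,360),interpolation=cv2.INTER_CUBIC)
cv2.imwrite("pics/home.png",np.hstack([c,d])[:,:,::-1]); print(r.sense()["time"])
```

```text
89 False [583.6  28.7  89.1] [ 0.9 -0.4 -1.5] [ 0.09 -0.18 -0.  ] 26.2833
84 False [583.9  28.9  87.6] [-6.  -0.2 20.3] [0.23 1.46 0.09] 27.0833
side wedge_top [(array([586.4,  12.3,  80.4]), 0.54)]
side cheek [(array([602. , -16.6,  69.6]), 0.72)]
top wedge_top []
top cheek []
28.6417
```

View pics/home.png

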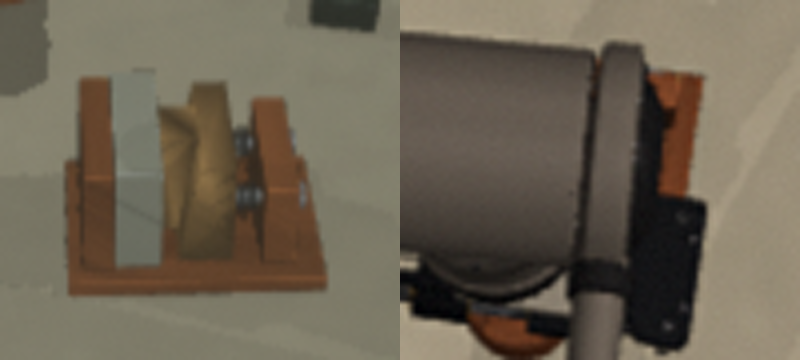

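Run:
```python
from h import *
q=mouth(2); h0=125.07
r.move_to([*q,310],Rz(CY)); r.movel([*q,h0+98],feed=180,f_stop=30)
for b in(82,79):
    hit=r.movel([*q,h0+b],feed=40,f_stop=60); s=r.sense(); print(b,hit,np.round(s["ee_pos"]-[0,0,h0],1),np.round(s["contact_force"],1),np.round(s["wrist_torque"],2),s["time"])
    if b>79: r.movel([*q,h0+96],feed=150)
r.movel([*q,305],feed=200)
# look from beyond: tool shifted +x so that the camera sees past the mallet
p=mouth(70,75)
r.move_to([p[0],p[1],300],Rz(CY)); r.dwell(.15); P=shot("f0")
for k in("wedge","cheek","slab"): print(k,[(np.round(x["position"],1),round(x["p"],2)) for x in r.search_frame("wrist",k)[:1]])
im=cv2.imread("pics/f0.png"); c=P@[*mouth(0),88,1]; u,v=(c[:2]/c[2]).astype(int); print(u,v,s["time"])
cv2.imwrite("pics/f0c.png",cv2.resize(im[max(0,v-60):v+60,max(0,u-80):u+80],None,fx=5,fy=5,interpolation=cv2.INTER_CUBIC))
```

```text
82 False [584.6  28.6  87. ] [-6.2 -0.1 22.3] [0.04 1.49 0.16] 30.35
79 True [584.9  28.7  86.6] [-0.   1.   4.7] [0.06 0.17 0.05] 31.0083
wedge [(array([583.5,  31.4,  88.1]), 0.75)]
cheek [(array([603.3,  26.3,  89.9]), 0.79)]
slab [(array([556.5,  32.8,  85.9]), 0.9)]
218 133 31.0083
```

View pics/f0c.png

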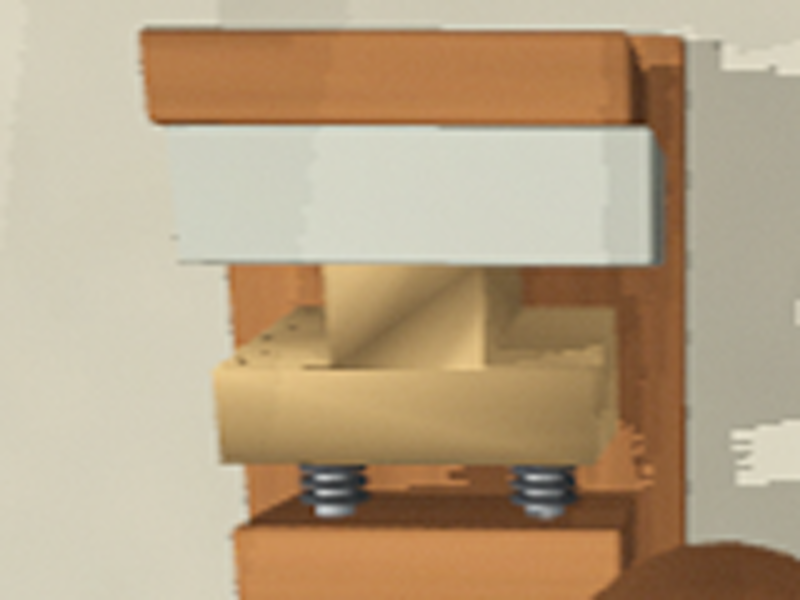

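Run:
```python
from h import *
m=[492.7,307.9]; h0=125.07
r.move_to([*m,300],Rz(0)); r.movel([*m,h0+6],feed=170,f_stop=30); r.dwell(.1)
hit=r.movel([*m,h0-6],feed=15,f_stop=6); s=r.sense(); print(hit,s["ee_pos"],s["contact_force"])
r.grip(60); p=r.sense()["ee_pos"]; r.dwell(.2); r.movel([p[0],p[1],200],feed=100)
r.movel([p[0]-15,p[1],290],feed=200); r.dwell(.3)
from mf import *
P=shot("e0"); S=r.silhouettes("wrist","mallet"); 
if S: print(S[0]["p"],mfit([P],[S[0]["pixels"].astype(np.float32)]))
r.capture("side"); print([(k,np.round(x["position"],1),round(x["p"],2)) for k in("wedge_top","mallet") for x in r.search_frame("side",k)[:1]],r.sense()["time"])
```

```text
True [492.50559011 307.94325652 123.74465121] [-0.33558665 -0.39560572  5.13727573]
0.73 (array([492.00833058, 307.33989775]), np.float64(0.0723729133605957))
[('wedge_top', array([586.9,  12.3,  75.3]), 0.77), ('mallet', array([491.5, 296.3,  62.4]), 0.65)] 38.3333
```

Mallet is upright in its original spot (the silhouette fit is as good as before), the wedge is home, and the robot is clear of everything.

```bash
python3 -c "
from station import r
print(r.sign_off())"
```

```text
the job is handed in; nothing more can be done
None
```

The job is handed in at about 38 s: the wedge was tapped home with the mallet, its top looks flush with the cheek in the wrist picture (to about 1 mm), the mallet is back upright where it stood, and I moved nothing else; the judging result was not reported.

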